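# Load two dressing pots into the gravity-feed magazine

### The arm

A 6-joint arm with a two-finger parallel gripper is mounted at the origin on the work surface. World frame = base frame: x ahead of the robot, y to its left, z up, the work surface at z = 0. Lengths are in m, angles in rad, forces in N, time in s.
With the tool pointing down it reaches from about 0.425 to 0.95 m from the base axis. Payload 3.5 kg.
Tool frame: the origin (TCP) lies at the very end of the fingers, on their centre line; the grasp point (between the pads) lies 19 mm behind it; z points along the fingers, y is the direction in which the jaws open and shut (so a half turn about z gives the same grasp; the last joint's range is limited). The gripper opens to 85 mm and grips with 20 to 120 N. Pads are 22 mm wide; open, the fingers measure 114 mm over their backs; the gripper's body (76 mm by 85 mm) begins 54 mm behind the grasp point. The pads swing forward as they close: fully open they stand 13 mm farther back than shut.
Start: joints at [-0.15, 0.286, 1.577, -0, 1.279, -0.15], TCP at [0.675, 0, 0.231] pointing down, gripper open.
Joint ranges: [-2.77, 2.77], [-0.9, 2.22], [0.21, 2.48], [-1.53, 4.67], [0.24, 2.81], [-2.84, 2.84]. Speed limits (rad/s): [2.79, 2.79, 3.14, 3.14, 3.14, 3.14].

### API

Orientations are given as a unit quaternion [x, y, z, w].
In Python, from plant import get_state, read_camera, sign_off gives the robot as it stands.
- The arm moves only by the tool step_arm, never from a script. Its argument "targets" is a list that holds one entry, the list of rows, each a list of 5 numbers: the opening, from 0 (shut) to 1 (fully open), then the shift along the tool's x, y, z each as a share of 4 cm, from -1 to 1, then the turn about the tool's z as a share of 5 degrees, from -1 to 1. A call has 1 to 10 rows; each row shifts and turns the commanded pose from where the row before left it, along the tool's axes as they then stand; what a row does not reach is not made up. A row lasts 1/12 s, in which the tool goes at most 41.7 mm and 7.16 degrees, less where a joint would pass 70% of its speed; a pose out of reach is approached as far as the arm can. A call with a number of a shift or a turn outside -1 to 1 is refused whole. A call with a gripper value outside its range is refused whole. The fingers move at their own pace and stop on an object; "squeeze" is the grip in N (left out, the last holds). Time passes only in rows, so rows that do not move let the fingers close. It gives the time, the measured TCP pose, the force and the opening at its end, in the units of the state.
- get_state(): the state, without advancing time (a new reading comes with each control period).
- read_camera(name): name is "scene" or "side" or "wrist"; returns a dict with "pixels" (400x640x3 uint8, red, green, blue), "range_z" (400x640 float32, m along the optical axis (not along the pixel's ray), 0 where there is no reading), "mtx" (3x3 intrinsics, pixels), "rvec" (rotation vector, rad) and "tvec" (3), from world to camera coordinates, as OpenCV has them. Camera axes: x right, y down, z forward; pixel columns grow to the right and rows downward; lengths in m; the calibration is good to about 2 mm. A picture is of the moment at which its call begins.
- sign_off(): hands the job in, once; it reports no verdict.
The state is a dict: "time": time; "qpos": joint angles; "dq": joint speeds; "joint_efforts": joint torques, N m; "eef_pos": TCP position; "tcp_rot": TCP orientation; "contact_force": force on the tool from outside, world axes, zero at the start; "wrist_torque": the same for the moment, N m; "opening": opening from 0.0 (shut) to 1.0 (fully open).
Only numpy, scipy, OpenCV 4.12 (cv2) and the standard library are available. Lean on these libraries where they do the work, as an engineer would, in place of code of your own. Each camera call takes 0.05 s, during which the arm holds its last target.

### The job

Load the pot dispenser of the tray-sealing line for the next two meals: put the pot with the green lid into the open top of the clear magazine first, so that it drops to the bottom, then the pot with the orange lid on top of it. Both pots must end standing upright inside the magazine, green below and orange above, so that green comes out first.

Things in the scene. Friction and masses are not known exactly. Their poses are not given: they have to be found in the camera images.
- pot_green_center (a point): Centre (half-way up) of the pot with green lid and band: a closed upright round white dressing pot, 54 mm diameter, 64 mm high, 0.08 to 0.17 kg, standing on the table, z up along the pot. Same-shaped pots with blue and with white lids stand near it and are not wanted; all four stand at least 120 mm apart, centre to centre, in any order.
- pot_orange_center (a point): Centre (half-way up) of the pot with orange lid and orange band: otherwise the same, 54 mm diameter, 64 mm high, z axis up along the pot.
- magazine: Fixed upright magazine: clear eight-sided tube, 82 mm wide inside across flats, 4 mm walls, open top, on a square steel base 130 x 130 x 12 mm. Origin on the tube's axis at table level, z up. Pots rest on the base, 12 mm up: the lower pot's centre then is 44 mm, the upper's 108 mm above the table. Outlet gap at the foot on its +x side, with a low lip, up to 80 mm above the table.
- magazine_rim (a point): Centre of the magazine's mouth, 120 mm above the table, level with the upper edge of its steel funnel rim. The funnel flares at 45 degrees, about 110 mm wide at this edge, 82 mm wide 12 mm lower. A pot whose bottom is 20 mm or more below this edge may be let go: it drops freely and stays upright. The upper pot ends 20 mm proud of the rim.
Things that resemble listed ones, but are neither listed nor needed, are in the scene too. Leave any purple look-alike of the magazine alone.

How it is judged:
By the outcome, as a careful person would: the job done as asked, in the order asked, and still so for the second after the job is handed in, with the robot touching nothing.
It also fails if it takes over 64 s, if anything falls off the work surface, if the arm or the gripper's body presses on something with over 40 N, if the wrist force passes 120 N, or if a joint passes its speed limit or range.

## Working session

There is one attempt and no reset: what is moved stays moved. The work goes in short steps, Python scripts to look and compute and a tool call to move; the robot and the scene stay as the last step left them, time stands still between calls to the robot, and variables do not carry over. Pictures are saved under pics/ and viewed, and the job is handed in when it is done.

Besides the shell and the picture viewer there is one more tool, called after "Request:" in YAML: its name, and indented under it one key for each argument. step_arm: Moves the arm, as the interface text tells. Shift numbers are shares of 4 cm and turn numbers shares of 5 degrees, none past 1 either way. Its arguments: {"type":"object","properties":{"targets":{"type":"array"},"squeeze":{"type":"number"}},"required":["targets"]}

```bash
ls; mkdir -p pics; cat > h.py <<'E'
import numpy as np, cv2
from plant import get_state, read_camera, sign_off
def snap(n,f):
    c=read_camera(n); cv2.imwrite('pics/'+f,c['pixels'][:,:,::-1]); np.savez('pics/'+f[:-4]+'.npz',**c); return c
def world(c,u,v,z):
    "pixel -> world by depth"
    R,_=cv2.Rodrigues(np.array(c['rvec'],float)); K=c['mtx']
    p=np.stack([(u-K[0,2])/K[0,0]*z,(v-K[1,2])/K[1,1]*z,z],-1)
    return (p-np.ravel(c['tvec']))@R
def ray(c,u,v,h):
    R,_=cv2.Rodrigues(np.array(c['rvec'],float)); K=c['mtx']
    d=np.array([(u-K[0,2])/K[0,0],(v-K[1,2])/K[1,1],1.])@R; o=-R.T@np.ravel(c['tvec'])
    return o+d*(h-o[2])/d[2]
E
python3 - <<'E'
from h import *
s=get_state(); print(s)
for n in('scene','side','wrist'): snap(n,n+'0.png')
print(get_state()['time'])
E
```

```text
pics
{'time': 0.0, 'qpos': array([-1.49998520e-01,  2.87199815e-01,  1.57817078e+00,  4.53650209e-06,
        1.27859559e+00, -1.50000026e-01]), 'dq': array([-0.00086153, -0.00046212, -0.00116423, -0.00100185,  0.00173665,
       -0.00040333]), 'joint_efforts': array([-1.79628755e-04, -4.05981302e+01, -2.92628127e+01, -1.54224781e-04,
        5.81841552e-03,  3.74769741e-06]), 'eef_pos': array([6.74346654e-01, 1.30429459e-04, 2.29927775e-01]), 'tcp_rot': array([ 7.07106215e-01,  7.07106352e-01, -7.02595312e-04, -9.56438039e-04]), 'contact_force': array([-0.12120045, -0.05245064, -0.33256844]), 'wrist_torque': array([-0.0198783 , -0.02838943,  0.02265128]), 'opening': 1.0007035093839514}
0.15
```

View pics/scene0.png

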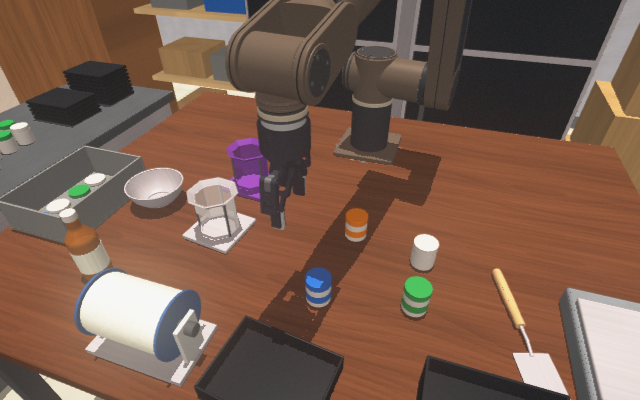

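View pics/side0.png

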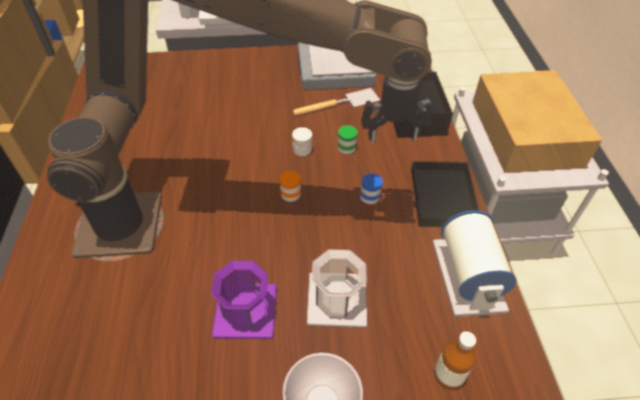

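View pics/wrist0.png

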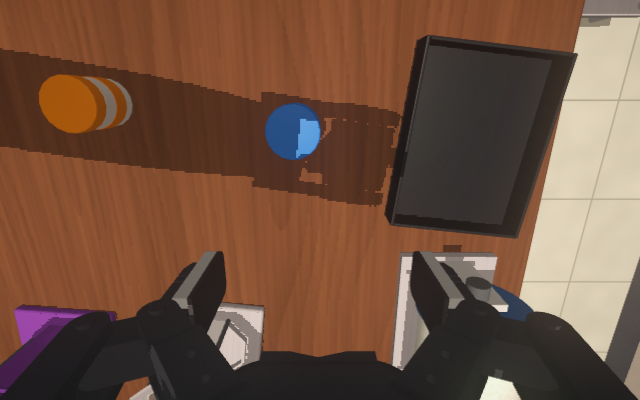

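The scene view shows the green pot at about (418,297), orange (357,226), blue (318,288), white (425,252), the clear magazine (215,210) and the purple look-alike (248,165). The side view shows green at (347,138), orange (290,186) and the clear magazine's rim at about (340,268). Next I measure these.

```bash
python3 - <<'E'
from h import *
for n in('scene','side'):
    c=dict(np.load(f'pics/{n}0.npz')); hsv=cv2.cvtColor(c['pixels'],cv2.COLOR_RGB2HSV)
    V,U=np.mgrid[0:400,0:640]; W=world(c,U,V,c['range_z']); ok=c['range_z']>0
    inb=ok&(W[...,0]>.3)&(W[...,0]<1.1)&(abs(W[...,1])<.6)
    for k,(lo,hi) in dict(green=((45,120,60),(80,255,255)),orange=((8,200,150),(16,255,255)),blue=((100,120,60),(125,255,255))).items():
        m=(cv2.inRange(hsv,lo,hi)>0)&inb&(W[...,2]>.055)&(W[...,2]<.075)
        nn,l,st,ce=cv2.connectedComponentsWithStats(m.astype(np.uint8))
        for i in range(1,nn):
            if st[i,4]<60: continue
            p=W[l==i]; (cx,cy),r=cv2.minEnclosingCircle(p[:,:2].astype(np.float32))
            cn,_=cv2.findContours((l==i).astype(np.uint8),0,1); e=cv2.fitEllipse(cn[0])
            print(n,k,st[i],ce[i].round(1),'circ',round(cx,4),round(cy,4),round(r,4),'z',np.median(p[:,2]).round(4),'ray',ray(c,*ce[i],.064).round(4))
    # magazine rim
    box=dict(scene=(180,175,245,250),side=(300,240,375,330))[n]
    b=np.zeros_like(ok); b[box[1]:box[3],box[0]:box[2]]=1
    print(np.histogram(W[...,2][b&ok],bins=np.arange(-.01,.14,.01)))
    m=b&ok&(W[...,2]>.112)&(W[...,2]<.126)&(hsv[...,1]<80)
    p=W[m]; (cx,cy),r=cv2.minEnclosingCircle(p[:,:2].astype(np.float32)); print(n,'rim',m.sum(),cx,cy,r,p.min(0),p.max(0))
    m=b&ok&(W[...,2]>.008)&(W[...,2]<.016)&(hsv[...,1]<80)
    p=W[m]; print('base',p.min(0),p.max(0), cv2.minAreaRect(p[:,:2].astype(np.float32)))
    im=c['pixels'][box[1]:box[3],box[0]:box[2],::-1]; cv2.imwrite(f'pics/mag_{n}.png',cv2.resize(im,None,fx=6,fy=6))
E
```

```text
scene green [405 276  28  25 491] [418.3 287.3] circ 0.6114 0.2315 0.0281 z 0.0622 ray [0.6156 0.2305 0.064 ]
scene orange [346 209  22  16 282] [356.5 216.3] circ 0.4425 0.0667 0.0276 z 0.062 ray [0.4484 0.0672 0.064 ]
scene blue [305 268  27  23 486] [317.7 278.7] circ 0.6521 0.0396 0.0274 z 0.0623 ray [0.6559 0.0414 0.064 ]
(array([1206,  740, 1005,   81,   69,   68,  130,  131,  159,  263,  263,
        301,  438,    0,    0]), array([-0.01,  0.  ,  0.01,  0.02,  0.03,  0.04,  0.05,  0.06,  0.07,
        0.08,  0.09,  0.1 ,  0.11,  0.12,  0.13,  0.14]))
scene rim 357 0.5302465558052063 -0.26032063364982605 0.06027431786060333 [ 0.47213866 -0.31866067  0.11201189] [ 0.58695903 -0.20289915  0.11998591]
base [ 0.33994117 -0.33105597  0.0080063 ] [ 0.60002759 -0.19380672  0.01584463] ((0.4703942537307739, -0.25950878858566284), (0.1353900134563446, 0.2568618655204773), 88.08924865722656)
side green [339 126  18  14 212] [347.4 132.4] circ 0.6089 0.2308 0.0292 z 0.066 ray [0.6098 0.2283 0.064 ]
side orange [280 171  20  17 277] [289.6 178.9] circ 0.4402 0.0652 0.0283 z 0.0659 ray [0.4391 0.0641 0.064 ]
side blue [363 175  19  16 251] [371.8 182.1] circ 0.6477 0.0375 0.026 z 0.0654 ray [0.6481 0.0355 0.064 ]
(array([ 520, 2240, 1636,  191,  127,  141,  139,  155,  143,  183,  180,
        174,  666,  224,    0]), array([-0.01,  0.  ,  0.01,  0.02,  0.03,  0.04,  0.05,  0.06,  0.07,
        0.08,  0.09,  0.1 ,  0.11,  0.12,  0.13,  0.14]))
side rim 772 0.5265327095985413 -0.25894781947135925 0.0601985938847065 [ 0.4702142  -0.31687062  0.11202814] [ 0.58414611 -0.20360465  0.12575172]
base [ 0.4557794  -0.33074231  0.0080248 ] [ 0.59496134 -0.18628749  0.01599013] ((0.5272228717803955, -0.2594139873981476), (0.13211390376091003, 0.1289680004119873), 82.91495513916016)
```

Request:
step_arm:
  targets:
    - [[1,0.72,-0.2,0,0],[1,0.72,-0.2,0,0],[1,0.72,-0.2,0,0],[1,0.72,-0.2,0,0],[1,0.72,-0.2,0,0],[1,0.72,-0.2,0,0],[1,0.72,-0.2,0,0],[1,0.72,-0.2,0,0],[1,0,0,0,0],[1,0,0,0,0]]
  squeeze: 35

```text
time: 0.98
eef_pos: [0.6102, 0.2318, 0.2308]
tcp_rot: [0.706, 0.708, -0.0, -0.0]
contact_force: [0.0, -0.3, 1.1]
opening: 1.002
```

```bash
python3 - <<'E'
from h import *
c=snap('wrist','wrist1.png'); print(get_state()['eef_pos'],get_state()['dq'].round(3))
c2=snap('side','side1.png')
V,U=np.mgrid[0:400,0:640]
for n,c in (('wrist',c),('side',c2)):
    hsv=cv2.cvtColor(c['pixels'],cv2.COLOR_RGB2HSV); W=world(c,U,V,c['range_z'])
    m=(cv2.inRange(hsv,(45,100,50),(80,255,255))>0)&(W[...,2]>.055)&(W[...,2]<.075)
    p=W[m]; print(n,m.sum(),cv2.minEnclosingCircle(p[:,:2].astype(np.float32)),np.median(p[:,2]))
    m=(hsv[...,1]<60)&(hsv[...,2]>90)&(W[...,2]>.055)&(W[...,2]<.072)&(W[...,0]>.4)&(W[...,0]<.75)&(W[...,1]>.1)&(W[...,1]<.35)
    p=W[m]; print('white',m.sum(),np.median(p,0))
E
```

```text
[0.61066729 0.2306762  0.23091523] [-0.031  0.    -0.002 -0.001 -0.001  0.001]
wrist 2203 ((0.6107515096664429, 0.23190562427043915), 0.027072545140981674) 0.06342391872222729
white 2273 [0.48413305 0.23430461 0.06336862]
side 205 ((0.6096193790435791, 0.22995373606681824), 0.028118416666984558) 0.06540475356635624
white 198 [0.48097044 0.22409957 0.06565442]
```

View pics/wrist1.png

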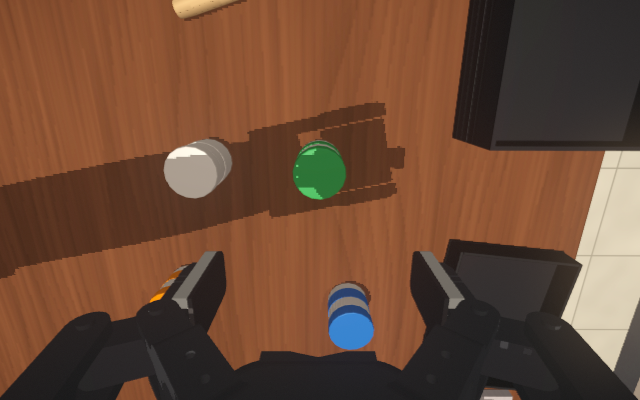

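The wrist view shows the green lid centred near (319,170), midway between the jaws. It measures (0.611, 0.231), in agreement with the other views. The white pot is at (197,168), clear of the fingers. I'll descend.

Request:
step_arm:
  targets:
    - [[1,0,0,0.7,0],[1,0,0,0.8,0],[1,0,0,0.8,0],[1,0,0,0.8,0],[1,0,0,0.7,0],[1,0,0,0.6,0],[1,0,0,0.4,0],[1,0,0,0.2,0],[1,0,0,0,0],[1,0,0,0,0]]

```text
time: 1.92
eef_pos: [0.6116, 0.2296, 0.0317]
tcp_rot: [0.708, 0.707, 0.0, 0.0]
contact_force: [0.0, 0.3, 0.3]
opening: 0.999
```

Request:
step_arm:
  targets:
    - [[0,0,0,0,0],[0,0,0,0,0],[0,0,0,0,0],[0,0,0,0,0],[0,0,0,0,0],[0,0,0,0,0],[0,0,0,0,0],[0,0,0,0,0],[0,0,0,0,0],[0,0,0,0,0]]

```text
time: 2.75
eef_pos: [0.6124, 0.2307, 0.0335]
tcp_rot: [0.707, 0.707, 0.001, 0.001]
contact_force: [-0.3, -0.6, 7.0]
opening: 0.624
```

Request:
step_arm:
  targets:
    - [[0,0,0,-0.2,0],[0,0,0,-0.5,0],[0,0,0,-0.8,0],[0,0,0,-0.8,0],[0,0,0,-0.8,0],[0,0,0,-0.8,0],[0,0,0,-0.5,0],[0,0,0,0,0],[0,0,0,0,0]]

```text
time: 3.5
eef_pos: [0.6111, 0.2306, 0.2081]
tcp_rot: [0.707, 0.707, 0.001, 0.001]
contact_force: [0.0, -0.4, -2.7]
opening: 0.622
```

```bash
python3 - <<'E'
from h import *
c=snap('side','side2.png'); s=get_state(); print(s['time'],s['eef_pos'],s['opening'],s['contact_force'])
cv2.imwrite('pics/side2c.png',cv2.resize(c['pixels'][40:240,260:480,::-1],None,fx=3,fy=3))
E
```

```text
3.55 [0.61001407 0.23028421 0.20570561] 0.6189436812543766 [-1.49906759 -0.35554401 -1.62639649]
```

View pics/side2c.png

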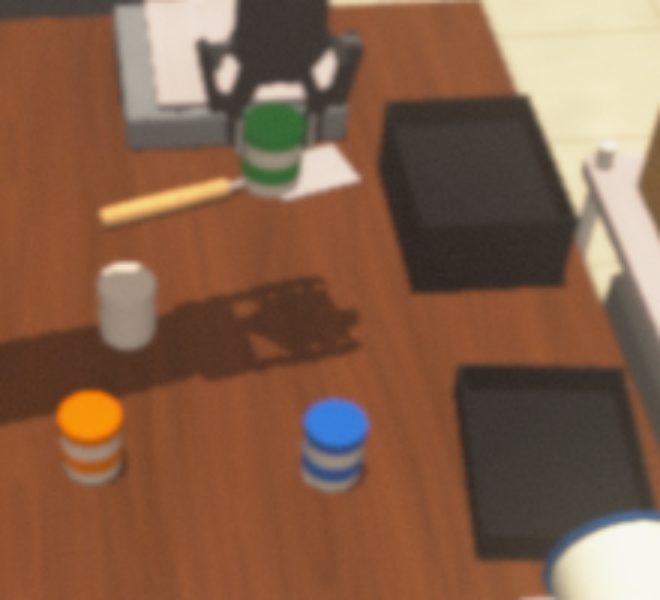

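The side crop shows the green pot upright in the jaws at about (272,145), clear of the table. I'll carry it to the magazine.

Request:
step_arm:
  targets:
    - [[0,-0.5,-0.1,0,0],[0,-0.76,-0.13,0,0],[0,-0.76,-0.13,0,0],[0,-0.76,-0.13,0,0],[0,-0.76,-0.13,0,0],[0,-0.76,-0.13,0,0],[0,-0.76,-0.13,0,0],[0,-0.76,-0.13,0,0],[0,-0.76,-0.13,0,0],[0,-0.76,-0.13,0,0]]

```text
time: 4.38
eef_pos: [0.5578, -0.064, 0.2035]
tcp_rot: [0.707, 0.707, -0.002, -0.003]
contact_force: [0.8, -0.4, -1.1]
opening: 0.621
```

Request:
step_arm:
  targets:
    - [[0,-0.76,-0.13,0,0],[0,-0.76,-0.13,0,0],[0,-0.76,-0.13,0,0],[0,-0.76,-0.13,0,0],[0,-0.76,-0.13,0,0],[0,-0.6,-0.1,0,0],[0,-0.4,-0.05,0,0],[0,0,0,0,0],[0,0,0,0,0],[0,0,0,0,0]]

```text
time: 5.22
eef_pos: [0.5278, -0.2539, 0.2058]
tcp_rot: [0.707, 0.707, 0.0, -0.002]
contact_force: [-0.3, -0.0, -0.9]
opening: 0.624
```

```bash
python3 - <<'E'
from h import *
c=snap('side','side3.png'); s=get_state(); print(s['time'],s['eef_pos'],s['tcp_rot'],s['opening'],s['contact_force'])
b=snap('scene','scene3.png')
cv2.imwrite('pics/c3.png',np.hstack([cv2.resize(c['pixels'][150:350,240:440,::-1],(400,400)),cv2.resize(b['pixels'][70:270,130:330,::-1],(400,400))]))
E
```

```text
5.2667 [ 0.52803267 -0.25374299  0.20622793] [ 7.06696529e-01  7.07515922e-01  4.77935048e-05 -1.11030747e-03] 0.6207449665942038 [-0.9075033  -0.15750191 -1.3762112 ]
```

View pics/c3.png

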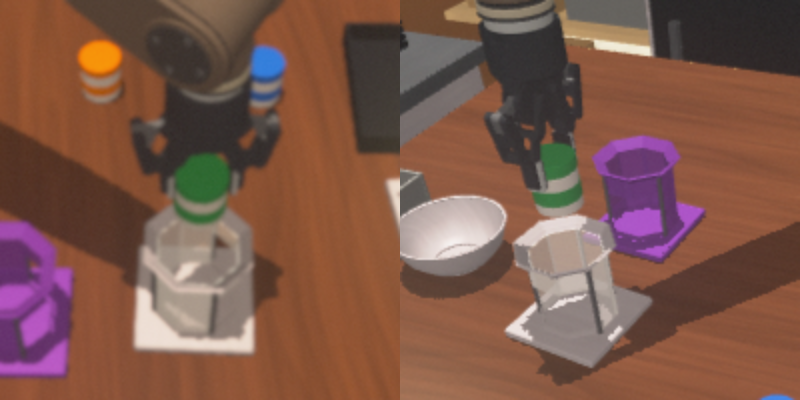

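The pot hangs over the clear magazine in both crops, at (203,190) on the left and (557,180) on the right. I'll correct y by about 6 mm and lower it.

Request:
step_arm:
  targets:
    - [[0,-0.14,0.02,0,0],[0,0,0,0.3,0],[0,0,0,0.4,0],[0,0,0,0.4,0],[0,0,0,0.4,0],[0,0,0,0.3,0],[0,0,0,0.2,0],[0,0,0,0,0],[0,0,0,0,0]]

```text
time: 6.07
eef_pos: [0.529, -0.2606, 0.127]
tcp_rot: [0.707, 0.707, -0.0, -0.0]
contact_force: [0.3, -0.1, -1.1]
opening: 0.624
```

```bash
python3 - <<'E'
from h import *
c=snap('side','side4.png'); s=get_state(); print(s['time'],s['eef_pos'],s['tcp_rot'],s['opening'],s['contact_force'])
b=snap('scene','scene4.png')
cv2.imwrite('pics/c4.png',np.hstack([cv2.resize(c['pixels'][150:350,240:440,::-1],(400,400)),cv2.resize(b['pixels'][70:270,130:330,::-1],(400,400))]))
E
```

```text
6.1167 [ 0.52943819 -0.26102014  0.12792522] [7.07070916e-01 7.07142426e-01 7.96368634e-05 5.50497531e-04] 0.6195314278117645 [-1.06213276  0.08811029 -0.47751199]
```

View pics/c4.png

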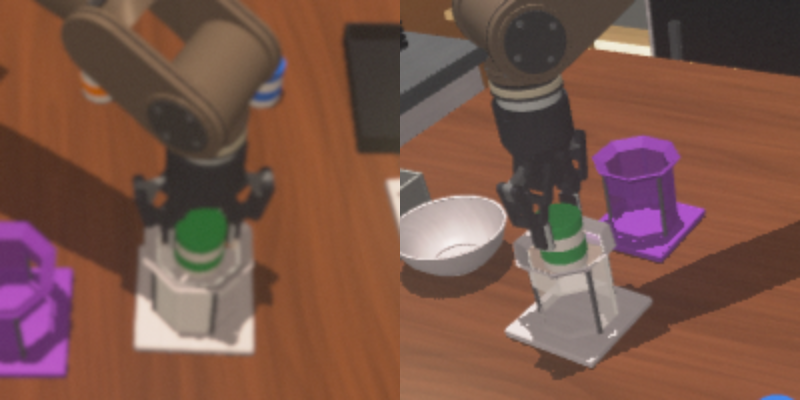

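The pot's foot is inside the funnel in both crops, at (203,255) and (565,245), with no contact force. I'll release.

Request:
step_arm:
  targets:
    - [[0,0,0,0.05,0],[0.8,0,0,0,0],[0.9,0,0,0,0],[1,0,0,0,0],[1,0,0,0,0],[1,0,0,0,0],[1,0,0,0,0],[1,0,0,-0.3,0],[1,0,0,-0.8,0],[1,0,0,-0.8,0]]

```text
time: 7.0
eef_pos: [0.528, -0.2601, 0.201]
tcp_rot: [0.707, 0.707, -0.0, -0.002]
contact_force: [0.6, -0.8, 0.1]
opening: 0.999
```

```bash
python3 - <<'E'
from h import *
c=snap('side','side5.png'); s=get_state(); print(s['time'],s['eef_pos'],s['tcp_rot'],s['opening'],s['contact_force'])
b=snap('scene','scene5.png')
cv2.imwrite('pics/c5.png',np.hstack([cv2.resize(c['pixels'][150:350,240:440,::-1],(400,400)),cv2.resize(b['pixels'][70:270,130:330,::-1],(400,400))]))
E
```

```text
7.05 [ 0.53187893 -0.26267868  0.21085729] [0.7070176  0.70717273 0.00089642 0.0056602 ] 1.002482391415996 [ 1.86566898 -1.35478729  5.51495705]
```

View pics/c5.png

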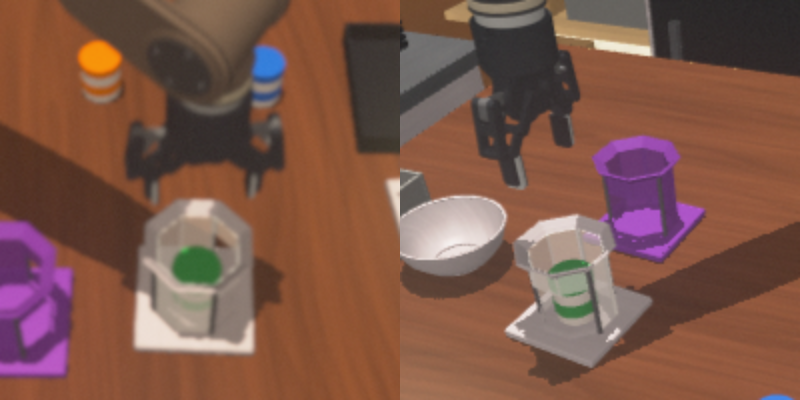

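Green sits upright at the bottom of the clear magazine, at (197,268) and (573,290) in the crops. Next is the orange pot.

Request:
step_arm:
  targets:
    - [[1,0.6,-0.2,-0.2,0],[1,0.85,-0.23,-0.2,0],[1,0.85,-0.23,0,0],[1,0.85,-0.23,0,0],[1,0.85,-0.23,0,0],[1,0.85,-0.23,0,0],[1,0.85,-0.23,0,0],[1,0.85,-0.23,0,0],[1,0.85,-0.23,0,0],[1,0.75,-0.16,0,0]]

```text
time: 7.93
eef_pos: [0.4399, 0.067, 0.2179]
tcp_rot: [0.707, 0.707, 0.0, 0.0]
contact_force: [-0.1, -0.2, -0.6]
opening: 1.002
```

Request:
step_arm:
  targets:
    - [[1,0,0,0,0],[1,0,0,0,0],[1,0,0,0,0]]

```text
time: 8.18
eef_pos: [0.4412, 0.065, 0.2178]
tcp_rot: [0.707, 0.707, 0.0, 0.001]
contact_force: [-0.2, -0.9, -0.7]
opening: 1.005
```

```bash
python3 - <<'E'
from h import *
c=snap('wrist','wrist6.png'); s=get_state(); print(s['time'],s['eef_pos'],s['tcp_rot'],s['qpos'].round(3),s['contact_force'])
V,U=np.mgrid[0:400,0:640]
for n,c in (('wrist',c),('side',snap('side','side6.png')),('scene',snap('scene','scene6.png'))):
    hsv=cv2.cvtColor(c['pixels'],cv2.COLOR_RGB2HSV); W=world(c,U,V,c['range_z'])
    m=(cv2.inRange(hsv,(5,180,100),(18,255,255))>0)&(W[...,2]>.056)&(W[...,2]<.075)&(abs(W[...,1]-.066)<.1)&(abs(W[...,0]-.44)<.1)
    p=W[m]
    if len(p): print(n,m.sum(),cv2.minEnclosingCircle(p[:,:2].astype(np.float32)),np.median(p[:,2]))
E
```

```text
8.2333 [0.44130876 0.06456765 0.21764655] [7.07344925e-01 7.06868473e-01 4.26410114e-05 3.43272117e-04] [-0.083 -0.229  2.13  -0.     1.241 -0.082] [-0.9657634   0.07867184 -0.02839509]
wrist 2167 ((0.4399675726890564, 0.06721366941928864), 0.027135461568832397) 0.06340305403907692
side 289 ((0.4424525201320648, 0.06480472534894943), 0.029044879600405693) 0.06563288049627035
scene 294 ((0.4410352110862732, 0.065548375248909), 0.02850361168384552) 0.061893541898164435
```

View pics/wrist6.png

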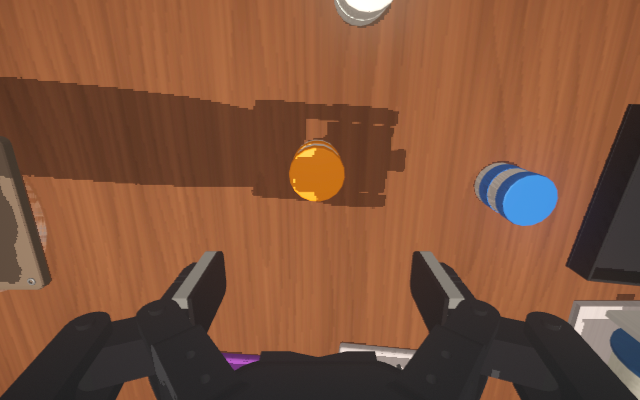

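The orange lid is at (317,171), midway between the jaws, and all three views agree to about 2 mm. I'll descend.

Request:
step_arm:
  targets:
    - [[1,0.03,0,0.6,0],[1,0,0,0.7,0],[1,0,0,0.7,0],[1,0,0,0.7,0],[1,0,0,0.7,0],[1,0,0,0.6,0],[1,0,0,0.4,0],[1,0,0,0.25,0],[1,0,0,0,0],[1,0,0,0,0]]

```text
time: 9.17
eef_pos: [0.4413, 0.0658, 0.0314]
tcp_rot: [0.708, 0.707, -0.0, -0.0]
contact_force: [1.2, 0.2, 0.3]
opening: 0.999
```

Request:
step_arm:
  targets:
    - [[0,0,0,0,0],[0,0,0,0,0],[0,0,0,0,0],[0,0,0,0,0],[0,0,0,0,0],[0,0,0,0,0],[0,0,0,0,0],[0,0,0,0,0],[0,0,0,0,0],[0,0,0,0,0]]

```text
time: 10.0
eef_pos: [0.4422, 0.0663, 0.0329]
tcp_rot: [0.707, 0.707, 0.001, 0.001]
contact_force: [-1.5, -0.7, 7.2]
opening: 0.624
```

Request:
step_arm:
  targets:
    - [[0,0,0,-0.2,0],[0,0,0,-0.5,0],[0,0,0,-0.8,0],[0,0,0,-0.8,0],[0,0,0,-0.8,0],[0,0,0,-0.8,0],[0,0,0,-0.5,0],[0,0,0,0,0],[0,0,0,0,0]]

```text
time: 10.75
eef_pos: [0.4413, 0.0665, 0.2084]
tcp_rot: [0.707, 0.707, 0.001, 0.001]
contact_force: [-0.8, 1.6, -2.3]
opening: 0.622
```

Request:
step_arm:
  targets:
    - [[0,-0.5,0.12,0,0],[0,-0.75,0.2,0,0],[0,-0.75,0.2,0,0],[0,-0.75,0.2,0,0],[0,-0.75,0.2,0,0],[0,-0.75,0.2,0,0],[0,-0.75,0.2,0,0],[0,-0.75,0.2,0,0],[0,-0.75,0.2,0,0],[0,-0.75,0.2,0,0]]

```text
time: 11.58
eef_pos: [0.5165, -0.2242, 0.2039]
tcp_rot: [0.707, 0.707, -0.0, -0.003]
contact_force: [0.9, 0.5, -1.5]
opening: 0.623
```

Request:
step_arm:
  targets:
    - [[0,-0.6,0.15,0,0],[0,-0.3,0.07,0,0],[0,0,0,0,0],[0,0,0,0,0],[0,0,0,0,0],[0,0,0,0,0]]

```text
time: 12.08
eef_pos: [0.5262, -0.2579, 0.2068]
tcp_rot: [0.707, 0.708, 0.0, -0.001]
contact_force: [0.3, 1.1, -1.9]
opening: 0.621
```

```bash
python3 - <<'E'
from h import *
c=snap('side','side7.png'); s=get_state(); print(s['time'],s['eef_pos'],s['tcp_rot'],s['opening'],s['contact_force'])
b=snap('scene','scene7.png')
cv2.imwrite('pics/c7.png',np.hstack([cv2.resize(c['pixels'][150:350,240:440,::-1],(400,400)),cv2.resize(b['pixels'][70:270,130:330,::-1],(400,400))]))
E
```

```text
12.1333 [ 0.52637254 -0.25806775  0.20709442] [ 7.06580688e-01  7.07632373e-01  4.48734402e-05 -3.93840777e-04] 0.6232005144623907 [-0.80577271  0.2460161  -1.0020302 ]
```

View pics/c7.png

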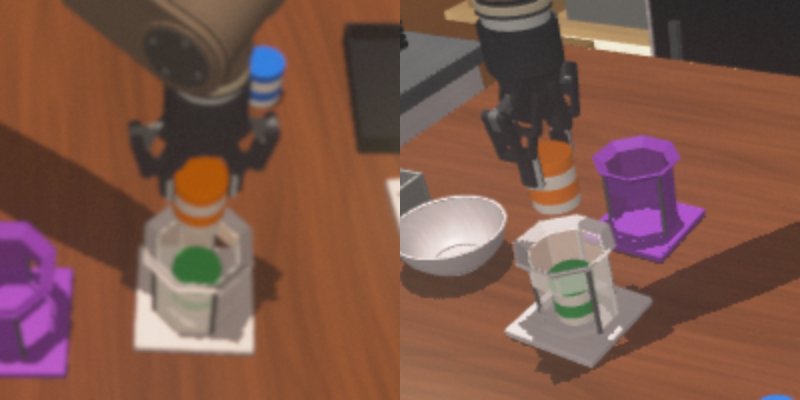

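The orange pot hangs upright above the clear magazine at (200,190) and (557,180), with green standing below. I'll lower it.

Request:
step_arm:
  targets:
    - [[0,-0.04,0.06,0,0],[0,0,0,0.3,0],[0,0,0,0.4,0],[0,0,0,0.4,0],[0,0,0,0.4,0],[0,0,0,0.3,0],[0,0,0,0.25,0],[0,0,0,0,0],[0,0,0,0,0],[0,0,0,0,0]]

```text
time: 13.02
eef_pos: [0.5296, -0.2616, 0.1262]
tcp_rot: [0.707, 0.707, 0.0, 0.001]
contact_force: [-0.1, 1.4, -1.1]
opening: 0.62
```

```bash
python3 - <<'E'
from h import *
c=snap('side','side8.png'); s=get_state(); print(s['time'],s['eef_pos'],s['tcp_rot'],s['opening'],s['contact_force'])
b=snap('scene','scene8.png')
cv2.imwrite('pics/c8.png',np.hstack([cv2.resize(c['pixels'][150:350,240:440,::-1],(400,400)),cv2.resize(b['pixels'][70:270,130:330,::-1],(400,400))]))
E
```

```text
13.0667 [ 0.52975161 -0.26168597  0.12658882] [7.07080671e-01 7.07131926e-01 1.81329855e-04 1.15410617e-03] 0.6187287426612621 [ 0.58383777  0.10861678 -1.28780676]
```

View pics/c8.png

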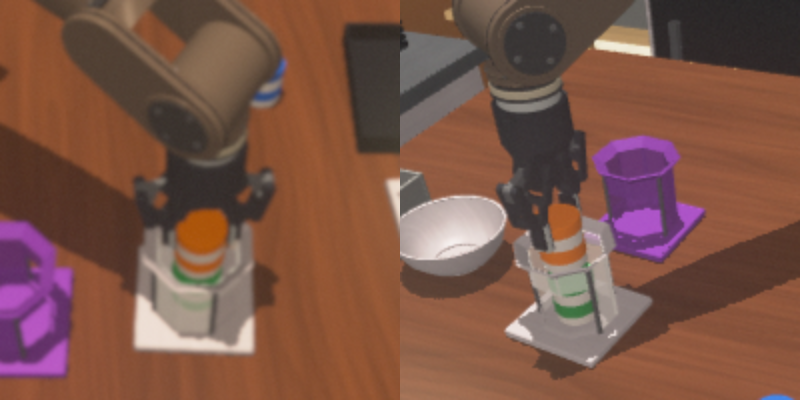

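The orange pot is in the mouth directly over green, with no contact. I'll lower it a few more millimetres, release and retreat.

Request:
step_arm:
  targets:
    - [[0,0.03,-0.03,0.12,0],[0,0,0,0,0],[0.8,0,0,0,0],[0.9,0,0,0,0],[1,0,0,0,0],[1,0,0,0,0],[1,0,0,0,0],[1,0,0,-0.3,0],[1,0,0,-0.8,0],[1,0,0,-0.8,0]]

```text
time: 13.95
eef_pos: [0.5268, -0.2593, 0.1963]
tcp_rot: [0.707, 0.707, -0.0, -0.002]
contact_force: [0.8, -0.4, 0.6]
opening: 0.997
```

Request:
step_arm:
  targets:
    - [[1,0,0,-0.5,0],[1,0.5,0,0,0],[1,0.7,0,0,0],[1,0.7,0,0,0],[1,0.7,0,0,0],[1,0.5,0,0,0],[1,0,0,0,0],[1,0,0,0,0],[1,0,0,0,0],[1,0,0,0,0]]

```text
time: 14.78
eef_pos: [0.528, -0.137, 0.217]
tcp_rot: [0.707, 0.707, -0.0, 0.0]
contact_force: [0.6, -0.6, 0.2]
opening: 1.006
```

```bash
python3 - <<'E'
from h import *
c=snap('side','side9.png'); s=get_state(); print(s['time'],s['eef_pos'],s['opening'],s['contact_force'])
b=snap('scene','scene9.png')
cv2.imwrite('pics/c9.png',np.hstack([cv2.resize(c['pixels'][150:350,240:440,::-1],(400,400)),cv2.resize(b['pixels'][70:270,130:330,::-1],(400,400))]))
V,U=np.mgrid[0:400,0:640]
for n,c in (('side',c),('scene',b)):
    hsv=cv2.cvtColor(c['pixels'],cv2.COLOR_RGB2HSV); W=world(c,U,V,c['range_z'])
    m=(cv2.inRange(hsv,(5,180,100),(18,255,255))>0)&(W[...,2]>.09)&(abs(W[...,1]+.26)<.08)&(abs(W[...,0]-.53)<.08)
    p=W[m]; t=p[p[:,2]>p[:,2].max()-.006]; print(n,len(p),p[:,2].max(),np.median(t[:,2]),cv2.minEnclosingCircle(t[:,:2].astype(np.float32)))
    A=np.c_[t[:,:2]-t[:,:2].mean(0),np.ones(len(t))]; print('slope',np.linalg.lstsq(A,t[:,2],rcond=None)[0])
E
```

```text
14.8333 [ 0.52789599 -0.13705712  0.21679687] 1.0018618398238681 [0.05294662 0.05867083 0.04323265]
side 494 0.14672090376715433 0.14205633684335223 ((0.5263993740081787, -0.26158466935157776), 0.02623019553720951)
slope [-0.00401512 -0.00837366  0.14223364]
scene 367 0.14079191113470657 0.13828814152555713 ((0.5292484760284424, -0.2600797712802887), 0.027174225077033043)
slope [-0.01445875 -0.00952627  0.13817443]
```

View pics/c9.png

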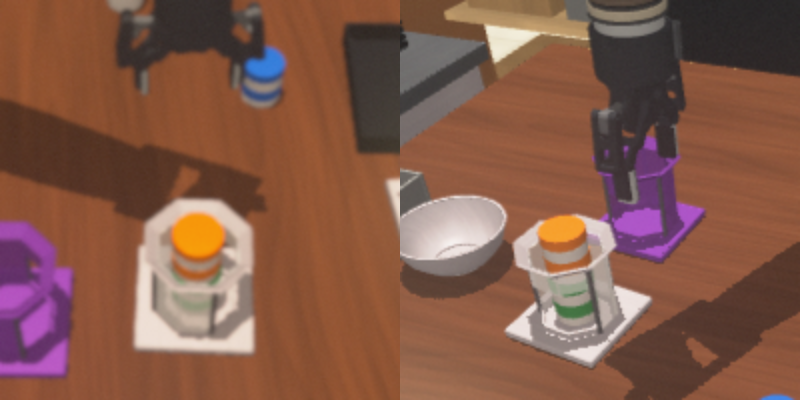

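Orange stands upright on green, at (197,240) and (562,235) in the crops. Its lid top measures 0.140 m on average over the two views, which is the expected 20 mm proud of the rim, and it is level. The gripper is clear, so I'm handing in.

```bash
python3 -c "
from plant import *
print(sign_off())"
```

```text
the job is handed in; nothing more can be done
None
```

The green pot went into the clear magazine first and dropped upright to the bottom. The orange pot then went on top of it, and I handed the job in at about 14.8 s of the 64 s allowed.

- **Orange pot:** its lid measured 0.142 m high in the side view and 0.138 m in the scene view. The 4 mm gap matches the calibration offset between the two cameras. The average is the expected 0.140 m. It stands level within about 1 degree and within about 2 mm of the magazine's axis.
- **Green pot:** it is visible below the orange one in both views. I judged its height and uprightness by eye only.
- **Robot:** the gripper is open and about 12 cm clear of the magazine. The contact force I read between moves stayed at about 7 N or less. I never moved the white, blue or purple items.

No check failed.

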